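# Hang the wide chamber shield on the two-hook stand

### The arm

A 6-joint arm with a two-finger parallel gripper is mounted at the origin on the work surface. World frame = base frame: x ahead of the robot, y to its left, z up, the work surface at z = 0. Lengths are in m, angles in rad, forces in N, time in s.
With the tool pointing down it reaches from about 0.325 to 0.85 m from the base axis. Payload 4.4 kg.
Tool frame: the origin (TCP) lies at the very end of the fingers, on their centre line; the grasp point (between the pads) lies 19 mm behind it (ctrl.hold_point_z is the distance from the TCP to the grasp point, in m); z points along the fingers, x is the direction in which the jaws open and shut, and the axes are right-handed (so a half turn about z gives the same grasp; the last joint's range is limited). The gripper opens to 94 mm and grips with 3 to 60 N. Pads are 16 mm wide; open, the fingers measure 119 mm over their backs; the gripper's body (75 mm by 177 mm) begins 78 mm behind the grasp point.
Start: joints at [-1.369, 0.207, 1.542, -0, 1.393, -0.15], TCP at [0.199, -0.54, 0.205] pointing down, gripper open.
Joint ranges: [-2.73, 2.73], [-0.86, 2.22], [0.23, 2.46], [-1.11, 4.25], [0.08, 2.63], [-2.82, 2.82]. Speed limits (rad/s): [2.79, 2.79, 3.14, 3.14, 3.14, 3.14].

### API

Orientations are given as a 3x3 rotation matrix whose columns are the frame's x, y, z axes.
In Python, from cell import ctrl gives the robot as it stands.
- The arm moves only by the shell command python3 -m jog 'ROWS' [OPENING]. ROWS is JSON, one flat list of numbers, 4 for each row, row after row: the shift along the tool's x, y, z in m, then the turn about the tool's z in rad. In form: [dx, dy, dz, spin, dx, dy, dz, spin, ...]. A call has 1 to 12 rows; each row shifts and turns the commanded pose from where the row before left it, along the tool's axes as they then stand; what a row does not reach is not made up. A row lasts 1/8 s, in which the tool goes at most 62.5 mm and 10.7 degrees, less where a joint would pass 70% of its speed; a pose out of reach is approached as far as the arm can. A call is refused whole if a number of a shift passes 0.0625 or a number of a turn 0.188, either way. A call with a gripper value outside its range is refused whole. OPENING is the opening, from 0 (shut) to 1 (fully open), set as the call begins (- or left out, the last holds). The fingers move at their own pace and stop on an object; the grip force is fixed at half the most. Time passes only in rows, so rows that do not move let the fingers close. It gives the time, the measured TCP pose, the force and the opening at its end, in the units of the state.
- ctrl.get_state(): the state, without advancing time (a new reading comes with each control period).
- ctrl.capture(name): name is "side" or "top" or "wrist"; returns the picture (420x560x3 uint8, red, green, blue); there is no depth.
- ctrl.calibration(name): a dict with "mtx" (3x3 intrinsics, pixels), "D" ([k1, k2, p1, p2, k3] as OpenCV has them; the pictures are not rectified), "extrinsics" (4x4, takes a point from camera to world coordinates). Camera axes: x right, y down, z forward; pixel columns grow to the right and rows downward; lengths in m; the calibration is good to about 2 mm. A picture is of the moment at which its call begins: read the wrist's pose just before it. calibration takes no time and is no camera call; for the wrist camera it gives the pose at the moment of the call.
- ctrl.hand_in(): hands the job in, once; it reports no verdict.
The state is a dict: "clock": time; "joints": joint angles; "qvel": joint speeds; "tau": joint torques, N m; "tcp_pos": TCP position; "orientation": TCP orientation; "wrist_force": force on the tool from outside, world axes, zero at the start; "moment": the same for the moment, N m; "grip_width": finger opening in m.
Only numpy, scipy, OpenCV 4.12 (cv2) and the standard library are available. Lean on these libraries where they do the work, as an engineer would, in place of code of your own. Each camera call takes 0.05 s, during which the arm holds its last target. There are 200 camera calls.

### The job

Two slotted steel chamber shields with round carrying bars stand on the bench. Take the wider one by its bar, lower it onto the two-hook stand until the bar lies down in both hooks, and only then let go, so that it hangs freely and still from both. Leave the narrow shield standing where it is.

Things in the scene. Friction and masses are not known exactly. Their poses are not given: they have to be found in the camera images.
- wide_shield: Wider steel shield (about 0.5 kg), standing on feet: round bar 12 mm thick, 240 mm long with 22 mm collars at its ends; below it a slotted panel 116 mm wide on two straps 50 mm either side of the middle. Under the bar a window 42 mm high, 92 mm wide. Feet 70 mm across the bar. Origin: bar centre, 105 mm above the feet's underside. y along the bar, z up. Same if turned half round.
- narrow_shield: Bystander: loose shield of the same kind and height, but only 140 mm wide over its bar (panel 76 mm), too short for the hooks. It stands nearer to or farther from the robot than the wide one. Origin at its bar centre, axes alike.
- left_hook: Left (+y) hook of the fixed stand: 8 mm rod bent to an upward-open trough, 44 mm wide at the mouth, narrowing to under 20 mm. Origin: where the bar's centre line lies when seated, 160 mm above the bench; rim 26 mm above it. x across the trough, away from the robot (post at +45 mm, as high as the rim), y along the seated bar, z up.
- right_hook: Right (-y) hook of the same stand, same shape, height and axes, 170 mm from the left one. Between them only a base plate 12 mm high and a thin cross rod 60 mm above the bench at the posts: the panel hangs between the hooks, the bar's ends, inside the collars, lie in them.
There are look-alikes about, which are no part of the job. Leave any purple, red or yellow look-alike of the wide_shield alone.

How it is judged:
On the way:
1. with the gripper still holding the wide shield, its bar lies down in both hooks (each hook's seat within 15 mm of the bar's centre line) (contact force between the fingers and wide_shield above 0.5 N and x of left_hook in the frame of wide_shield between -0.015 and 0.015 m and z of left_hook in the frame of wide_shield between -0.015 and 0.015 m and x of right_hook in the frame of wide_shield between -0.015 and 0.015 m and z of right_hook in the frame of wide_shield between -0.015 and 0.015 m and ((y of left_hook in the frame of wide_shield between 0.055 and 0.115 m and y of right_hook in the frame of wide_shield between -0.115 and -0.055 m) or (y of right_hook in the frame of wide_shield between 0.055 and 0.115 m and y of left_hook in the frame of wide_shield between -0.115 and -0.055 m))), for 0.2 s.
At the end, for the whole second after the job is handed in: The wide shield hangs with its bar in both hooks (each hook's seat within 12 mm of the bar's centre line across and in height, the hooks between the panel and the collars), both hooks carrying load, upright within 15 degrees and at rest; the narrow shield is within 30 mm of where it stood (x of left_hook in the frame of wide_shield between -0.012 and 0.012 m and z of left_hook in the frame of wide_shield between -0.012 and 0.012 m and x of right_hook in the frame of wide_shield between -0.012 and 0.012 m and z of right_hook in the frame of wide_shield between -0.012 and 0.012 m and ((y of left_hook in the frame of wide_shield between 0.055 and 0.115 m and y of right_hook in the frame of wide_shield between -0.115 and -0.055 m) or (y of right_hook in the frame of wide_shield between 0.055 and 0.115 m and y of left_hook in the frame of wide_shield between -0.115 and -0.055 m)) and contact force between wide_shield and left_hook above 0.3 N and contact force between wide_shield and right_hook above 0.3 N and angle between wide_shield's own z axis and vertical below 0.26 rad and linear speed of wide_shield below 0.03 m/s and angular speed of wide_shield below 0.3 rad/s and distance of narrow_shield from where it was at the start of the episode below 0.03 m); the robot touches nothing.
It fails at once if the narrow shield is shoved or lifted by more than 30 mm (distance of narrow_shield from where it was at the start of the episode above 0.03 m).
It also fails if it takes over 48 s, if anything falls off the work surface, if the arm or the gripper's body presses on something with over 40 N, if the wrist force passes 120 N, or if a joint passes its speed limit or range.

## Working session

There is one attempt and no reset: what is moved stays moved. The work goes in short steps, Python scripts to look and compute and a shell command to move; the robot and the scene stay as the last step left them, time stands still between calls to the robot, and variables do not carry over. Pictures are saved under pics/ and viewed, about 8 in all and at most 12, crops included, and the job is handed in when it is done.

```bash
mkdir -p pics; python3 - <<'E'
from cell import ctrl
import cv2,numpy as np
np.set_printoptions(precision=4,suppress=True)
for n in("top","side"):
    im=ctrl.capture(n); cv2.imwrite(f"pics/{n}0.png",im[:,:,::-1]); c=ctrl.calibration(n); print(n,c)
print(ctrl.get_state())
E
```

```text
top {'mtx': array([[520.7965,   0.    , 276.6121],
       [  0.    , 520.7965, 209.3365],
       [  0.    ,   0.    ,   1.    ]]), 'D': array([-0.1516,  0.    ,  0.    ,  0.    ,  0.    ]), 'extrinsics': array([[-0.0109, -0.9924,  0.1227,  0.296 ],
       [-0.9999,  0.0106, -0.0025, -0.1085],
       [ 0.0012, -0.1227, -0.9924,  1.5554],
       [ 0.    ,  0.    ,  0.    ,  1.    ]])}
side {'mtx': array([[453.4977,   0.    , 277.1098],
       [  0.    , 453.4977, 207.86  ],
       [  0.    ,   0.    ,   1.    ]]), 'D': array([-0.0139,  0.    ,  0.    ,  0.    ,  0.    ]), 'extrinsics': array([[-0.8034, -0.3886,  0.4512, -0.017 ],
       [-0.5951,  0.5501, -0.5859,  0.5399],
       [-0.0205, -0.7392, -0.6732,  0.8981],
       [ 0.    ,  0.    ,  0.    ,  1.    ]])}
{'clock': 0.1, 'joints': array([-1.3685,  0.2074,  1.5428, -0.    ,  1.3934, -0.1505]), 'qvel': array([ 0.0015, -0.0003, -0.0034,  0.0023, -0.0005,  0.0013]), 'tau': array([  0.0009, -37.1858, -28.2292,   0.0703,   0.0311,  -0.0001]), 'tcp_pos': array([ 0.1985, -0.5389,  0.2044]), 'orientation': array([[ 0.3455, -0.9384, -0.0004],
       [-0.9384, -0.3455,  0.002 ],
       [-0.002 , -0.0003, -1.    ]]), 'wrist_force': array([ 0.7969, -0.2341, -0.511 ]), 'moment': array([ 0.0141,  0.0047, -0.0007]), 'grip_width': 0.09370966049953808}
```

View pics/top0.png

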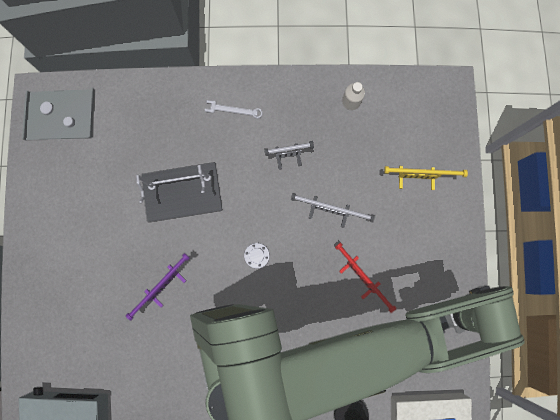

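View pics/side0.png

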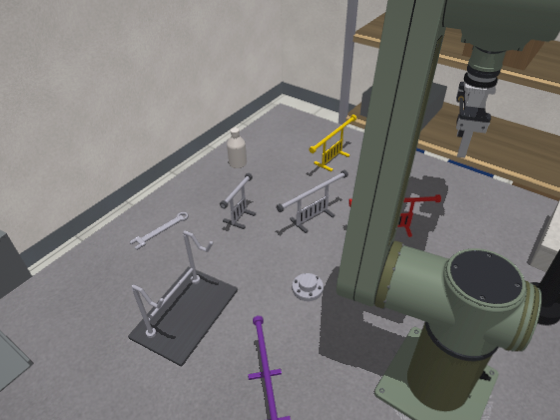

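Candidates (top view pixels): the grey wide shield (333,207), grey narrow shield (289,150), purple (160,285), red (365,275) and yellow (425,173) look-alikes. The unpainted, longer one at (333,207) fits. The stand is at (180,190). Next is a close crop.

```bash
python3 - <<'E'
import cv2,numpy as np
t=cv2.imread("pics/top0.png"); s=cv2.imread("pics/side0.png")
R=lambda im,x,y,w,h,k: cv2.resize(im[y:y+h,x:x+w],None,fx=k,fy=k,interpolation=cv2.INTER_CUBIC)
m=np.zeros((600,800,3),np.uint8)
m[:300,:400]=R(t,130,150,100,75,4); m[:300,400:]=R(t,285,170,100,75,4)
m[300:,:400]=R(s,120,215,133,100,3)[:300,:400] if 0 else cv2.resize(s[225:345,120:280],(400,300),interpolation=cv2.INTER_CUBIC)
m[300:,400:]=cv2.resize(s[150:270,215:375],(400,300),interpolation=cv2.INTER_CUBIC)
cv2.imwrite("pics/crop0.png",m)
E
```

```text
(no output)
```

View pics/crop0.png

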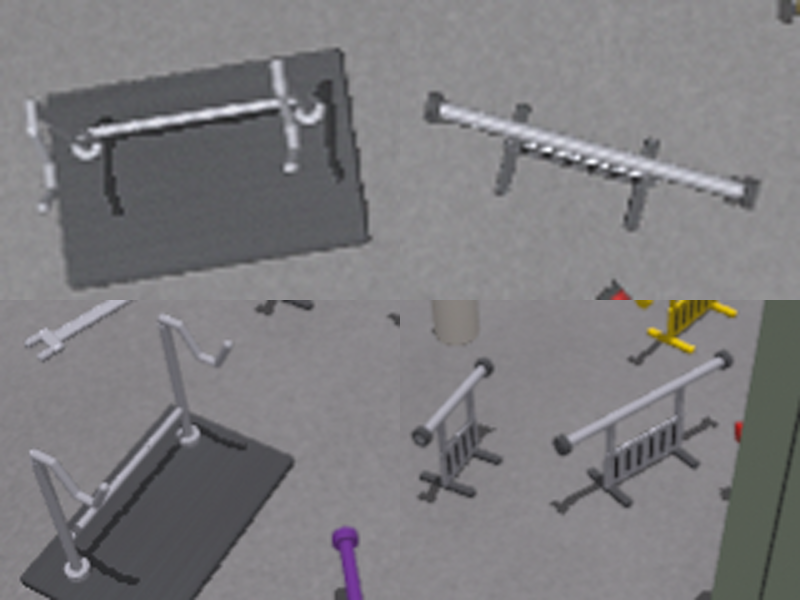

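The crop confirms an unpainted wide bar with dark collars, collar ends at top-view px (293.5,197)–(373,218). The hooks' rods run from the post tops at (199,166) and (138,175.5) to the tips at (203,192) and (141,202).

```bash
cat > h.py <<'E'
from cell import ctrl
import cv2,numpy as np
np.set_printoptions(precision=4,suppress=True)
def ray(n,px,c=None):
    c=c or ctrl.calibration(n)
    p=cv2.undistortPoints(np.array(px,float).reshape(-1,1,2),c["mtx"],c["D"])[:,0]
    E=c["extrinsics"]; d=np.c_[p,np.ones(len(p))]@E[:3,:3].T
    return E[:3,3],d
def onz(n,px,z,c=None):
    o,d=ray(n,px,c); z=np.broadcast_to(z,len(d)); return o+d*((z-o[2])/d[:,2])[:,None]
def tri(a,b,na="top",nb="side"):
    oa,da=ray(na,a); ob,db=ray(nb,b); r=[]
    for u,v in zip(da,db):
        t=np.linalg.lstsq(np.c_[u,-v],ob-oa,rcond=None)[0]; p=oa+u*t[0]; q=ob+v*t[1]
        r.append([*(p+q)/2,np.linalg.norm(p-q)])
    return np.array(r)
E
python3 - <<'E'
from h import *
cr=lambda P,x,y,k,ox=0,oy=0:[((u-ox)/k+x,(v-oy)/k+y) for u,v in P]
bt=cr([(433,107),(752,192)],285,170,4,400,0); bs=cr([(726,359),(562,445)],215,150,2.5,400,300)
print("bar z.105",B:=onz("top",bt,.105)); 
print("len",np.linalg.norm(B[1]-B[0]),"mid",B.mean(0),"dir",np.degrees(np.arctan2(*(B[0]-B[1])[1::-1])))
print("tri",tri(bt,bs),tri(bt,bs[::-1]))
L=["Lpost","Ltip","Rpost","Rtip"]
ht=cr([(33,102),(43,207),(277,65),(291,168)],130,150,4)
hs=cr([(36,455),(104,490),(164,320),(228,346)],120,225,2.5,0,300)
print("hook z.186",onz("top",ht,.186)); print("tri",tri(ht,hs))
pl=cr([(48,95),(340,50),(370,240),(72,288)],130,150,4)
P=onz("top",pl,.012);print("plate",P)
im=cv2.imread("pics/top0.png")
E
```

```text
bar z.105 [[ 0.5106 -0.1594  0.105 ]
 [ 0.4479 -0.3833  0.105 ]]
len 0.2325205283272268 mid [ 0.4792 -0.2713  0.105 ] dir 74.35903517770912
tri [[ 0.4208 -0.1786  0.2635  0.1404]
 [ 0.5378 -0.3511 -0.0477  0.1917]] [[ 0.5119 -0.1593  0.099   0.0011]
 [ 0.4478 -0.3852  0.0973  0.0019]]
hook z.186 [[0.5615 0.2608 0.186 ]
 [0.4897 0.2522 0.186 ]
 [0.5843 0.0947 0.186 ]
 [0.5141 0.0846 0.186 ]]
tri [[0.564  0.2645 0.1718 0.0005]
 [0.492  0.2559 0.173  0.001 ]
 [0.5866 0.0964 0.1741 0.0004]
 [0.5163 0.0866 0.1748 0.0012]]
plate [[0.6004 0.2962 0.012 ]
 [0.6318 0.0727 0.012 ]
 [0.4866 0.0494 0.012 ]
 [0.4527 0.2745 0.012 ]]
```

Checks: the bar measures 0.233 m (240 nominal) and the triangulated height is 0.098 (0.105). Hook spacing is 0.168 (0.170). Shield yaw is about −15.6° and stand yaw about +7.9°, so I'm moving above the bar now.

```bash
python3 -m jog '[-0.0172,-0.0395,0,0,-0.0172,-0.0395,0,0,-0.0172,-0.0395,0,0,-0.0172,-0.0395,0,0,-0.0172,-0.0395,0,0,-0.0172,-0.0395,0,0,-0.0172,-0.0395,0,0,-0.0172,-0.0395,0,0,-0.0172,-0.0395,0,0]' 1
python3 -m jog '[0,0,0,-0.158,0,0,0,-0.158,0,0,0,-0.158,0,0,0,-0.158,0,0,0,-0.158,0,0,0,-0.158,0,0,0,0,0,0,0,0]'
python3 - <<'E'
from h import *
print(ctrl.get_state()["orientation"],ctrl.calibration("wrist"))
cv2.imwrite("pics/w1.png",ctrl.capture("wrist")[:,:,::-1])
E
```

```text
clock: 1.23
tcp_pos: [0.4794, -0.2702, 0.2049]
orientation: [[0.345, -0.938, -0.001], [-0.938, -0.345, 0.001], [-0.001, 0.001, -1.0]]
wrist_force: [-0.2, -1.3, -0.2]
grip_width: 0.094
clock: 2.22
tcp_pos: [0.4786, -0.2714, 0.2051]
orientation: [[0.963, -0.269, -0.0], [-0.269, -0.963, 0.0], [-0.001, -0.0, -1.0]]
wrist_force: [0.3, -0.2, 0.1]
grip_width: 0.0939
[[ 0.9632 -0.2689 -0.0004]
 [-0.2689 -0.9632  0.0004]
 [-0.0005 -0.0003 -1.    ]] {'mtx': array([[329.5703,   0.    , 277.8201],
       [  0.    , 329.5703, 206.2705],
       [  0.    ,   0.    ,   1.    ]]), 'D': array([-0.051,  0.   ,  0.   ,  0.   ,  0.   ]), 'extrinsics': array([[ 0.9633, -0.2608, -0.0632,  0.4969],
       [-0.2684, -0.9356, -0.2294, -0.2052],
       [ 0.0007,  0.238 , -0.9713,  0.3855],
       [ 0.    ,  0.    ,  0.    ,  1.    ]])}
```

View pics/w1.png

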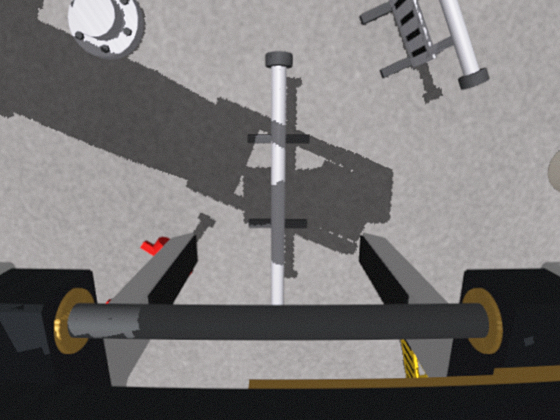

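The wrist view shows the bar centred between the fingers (column 278) and parallel to them, with its far collar at (279,57) and feet at rows 139 and 222. Checking the centre along the bar.

```bash
python3 - <<'E'
from h import *
P=onz("wrist",[(279,55),(278,299)],.105);F=onz("wrist",[(278,139),(278,222)],.008)
s=ctrl.get_state();R=s["orientation"];t=s["tcp_pos"]
print(P,F,"end in tool",(P-t)@R,"feet in tool",(F-t)@R,"foot gap",np.linalg.norm(F[1]-F[0]))
E
```

```text
[[ 0.5128 -0.1524  0.105 ]
 [ 0.4547 -0.3586  0.105 ]] [[ 0.4935 -0.2194  0.008 ]
 [ 0.4675 -0.3132  0.008 ]] end in tool [[ 0.001  -0.1237  0.1002]
 [ 0.0004  0.0905  0.1002]] feet in tool [[ 0.0005 -0.054   0.1972]
 [ 0.0005  0.0433  0.1972]] foot gap 0.09729300976758817
```

The centre is 4–5 mm toward −y in the tool frame. I'll correct that while descending to z 0.086 and then close.

```bash
python3 -m jog '[0,-0.0045,0.03,0,0,0,0.03,0,0,0,0.03,0,0,0,0.02,0,0,0,0.009,0,0,0,0,0]'
python3 -m jog '[0,0,0,0,0,0,0,0,0,0,0,0,0,0,0,0,0,0,0,0,0,0,0,0,0,0,0,0]' 0
python3 -m jog '[0,0,-0.02,0,0,0,-0.03,0,0,0,-0.04,0,0,0,-0.04,0,0,0,-0.03,0,0,0,-0.02,0,0,0,0,0,0,0,0,0]'
```

```text
clock: 3.02
tcp_pos: [0.4797, -0.267, 0.0861]
orientation: [[0.964, -0.267, -0.001], [-0.267, -0.964, 0.001], [-0.001, -0.0, -1.0]]
wrist_force: [0.4, -1.0, -0.0]
grip_width: 0.0938
clock: 3.9
tcp_pos: [0.48, -0.2671, 0.0864]
orientation: [[0.964, -0.267, -0.0], [-0.267, -0.964, 0.0], [-0.0, -0.0, -1.0]]
wrist_force: [0.4, -0.9, -0.5]
grip_width: 0.0275
clock: 4.9
tcp_pos: [0.4795, -0.2668, 0.2652]
orientation: [[0.964, -0.267, -0.001], [-0.267, -0.964, 0.001], [-0.002, -0.001, -1.0]]
wrist_force: [-0.3, 0.8, -0.8]
grip_width: 0.0006
```

My lift began before the fingers had shut: width was still 27 mm at the end of closing, so nothing is held. I'll look at the shield before retrying.

```bash
python3 -m jog '[0,0,0,0,0,0,0,0,0,0,0,0,0,0,0,0,0,0,0,0,0,0,0,0,0,0,0,0,0,0,0,0]' 1; python3 - <<'E'
from h import *
w=ctrl.capture("wrist")[:,:,::-1]; t=ctrl.capture("side")[:,:,::-1]
cv2.imwrite("pics/w2.png",cv2.resize(np.hstack([w,t]),(800,300)))
c=ctrl.calibration("wrist");np.save("c.npy",c["extrinsics"])
E
```

```text
clock: 5.9
tcp_pos: [0.48, -0.2672, 0.2665]
orientation: [[0.964, -0.267, 0.0], [-0.267, -0.964, -0.0], [0.0, 0.0, -1.0]]
wrist_force: [0.1, -0.4, -0.7]
grip_width: 0.0769
```

View pics/w2.png

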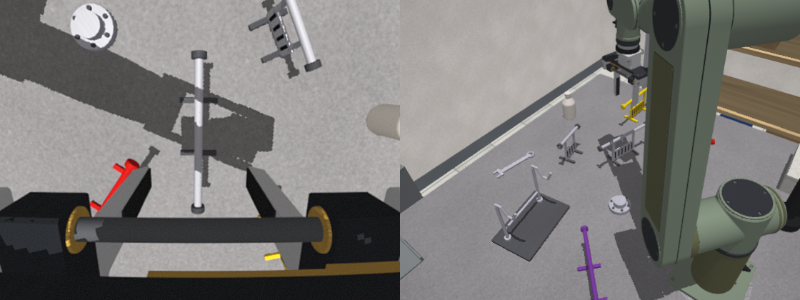

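The shield still stands, with both collars visible at wrist px (279,71) and (277,297).

```bash
python3 - <<'E'
from h import *
P=onz("wrist",[(279,71),(277,297)],.105)
s=ctrl.get_state();R=s["orientation"];t=s["tcp_pos"]
print(P,"mid",P.mean(0),"len",np.linalg.norm(P[1]-P[0]),"tool",(P-t)@R,((P-t)@R).mean(0))
E
```

```text
[[ 0.5135 -0.1509  0.105 ]
 [ 0.4466 -0.3852  0.105 ]] mid [ 0.4801 -0.268   0.105 ] len 0.2436401631605805 tool [[ 0.0013 -0.121   0.1615]
 [-0.0007  0.1226  0.1615]] [0.0003 0.0008 0.1615]
```

Centred within 1 mm and undisturbed. I'll descend 0.18 m and close with enough time, then confirm the width before lifting.

```bash
python3 -m jog '[0,0,0.03,0,0,0,0.04,0,0,0,0.04,0,0,0,0.03,0,0,0,0.02,0,0,0,0.02,0,0,0,0,0]' 1
python3 -m jog '[0,0,0,0,0,0,0,0,0,0,0,0,0,0,0,0,0,0,0,0,0,0,0,0,0,0,0,0,0,0,0,0,0,0,0,0,0,0,0,0,0,0,0,0,0,0,0,0]' 0
```

```text
clock: 6.88
tcp_pos: [0.4787, -0.2661, 0.0847]
orientation: [[0.964, -0.267, -0.003], [-0.267, -0.964, 0.003], [-0.004, -0.002, -1.0]]
wrist_force: [-0.6, 1.0, -0.2]
grip_width: 0.0938
clock: 8.38
tcp_pos: [0.4797, -0.267, 0.0863]
orientation: [[0.964, -0.267, -0.001], [-0.267, -0.964, 0.0], [-0.001, -0.0, -1.0]]
wrist_force: [-0.9, 0.0, 0.8]
grip_width: 0.0113
```

Gripped (11.3 mm). Lifting 0.215 m.

```bash
python3 -m jog '[0,0,-0.01,0,0,0,-0.02,0,0,0,-0.03,0,0,0,-0.04,0,0,0,-0.04,0,0,0,-0.03,0,0,0,-0.025,0,0,0,-0.015,0,0,0,-0.005,0,0,0,0,0,0,0,0,0]'
```

```text
clock: 9.75
tcp_pos: [0.4794, -0.2667, 0.2999]
orientation: [[0.964, -0.267, -0.002], [-0.267, -0.964, 0.002], [-0.003, -0.001, -1.0]]
wrist_force: [0.4, 0.3, -6.0]
grip_width: 0.0113
```

```bash
python3 -m jog '[-0.0033,-0.02,0,0,-0.0058,-0.035,0,0,-0.0075,-0.045,0,0,-0.0075,-0.045,0,0,-0.0075,-0.045,0,0,-0.0075,-0.045,0,0,-0.0075,-0.045,0,0,-0.0075,-0.045,0,0,-0.0075,-0.045,0,0,-0.0066,-0.04,0,0,-0.0041,-0.025,0,0,0,0,0,0]'
python3 -m jog '[0,0,0,-0.05,0,0,0,-0.08,0,0,0,-0.1,0,0,0,-0.09,0,0,0,-0.06,0,0,0,-0.028,0,0,0,0,0,0,0,0,0,0,0,0]'
python3 - <<'E'
from h import *
c=ctrl.calibration("wrist");w=ctrl.capture("wrist")[:,:,::-1]; t=ctrl.capture("top")[:,:,::-1]
cv2.imwrite("pics/w3.png",w);cv2.imwrite("pics/t3.png",t)
cv2.imwrite("pics/m3.png",np.vstack([w,np.hstack([cv2.resize(t[140:240,110:240],(234,180),interpolation=cv2.INTER_CUBIC),cv2.resize(ctrl.capture("side")[200:380,100:426,::-1],(326,180))])]))
E
```

```text
clock: 11.25
tcp_pos: [0.5251, 0.1742, 0.3008]
orientation: [[0.965, -0.263, -0.002], [-0.263, -0.965, 0.001], [-0.002, -0.001, -1.0]]
wrist_force: [0.0, 0.3, -5.0]
grip_width: 0.0115
clock: 12.38
tcp_pos: [0.5263, 0.1713, 0.3015]
orientation: [[0.991, 0.137, -0.0], [0.137, -0.991, -0.0], [-0.0, -0.0, -1.0]]
wrist_force: [-0.1, -0.3, -6.2]
grip_width: 0.0111
```

View pics/m3.png

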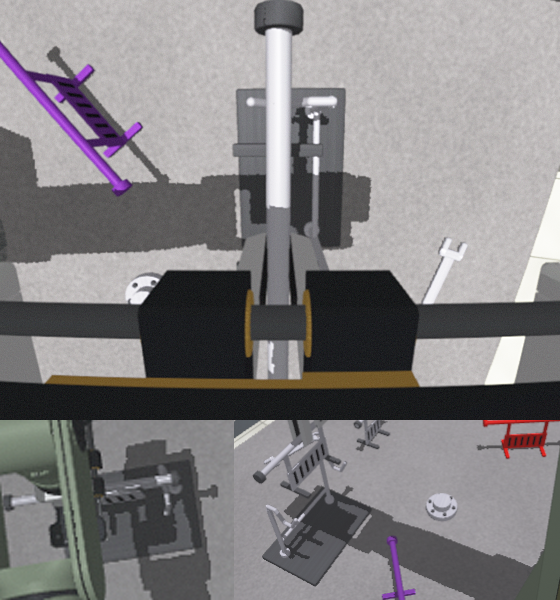

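The wrist view shows the plate's edges parallel to the bar, so yaw agrees. The left hook runs from its tip at (247,102) to its post top at (337,101). The bar axis is at column ~278.5, with its collar at (279,18).

```bash
python3 - <<'E'
from h import *
s=ctrl.get_state();R=s["orientation"];t=s["tcp_pos"];T=lambda P:(P-t)@R
print("tip,post",T(onz("wrist",[(246.5,102),(337,101)],.184)))
print("bar end,near",T(onz("wrist",[(279,1),(278.5,190)],t[2]+.019)))
print("plate edges",T(onz("wrist",[(237,90),(345,89),(349,245)],.012)))
im=cv2.imread("pics/w3.png");g=cv2.cvtColor(im,cv2.COLOR_BGR2GRAY)
for r in (99,102,105):print(g[r,236:262],g[r,325:345])
E
```

```text
tip,post [[-0.0271 -0.0887  0.1175]
 [ 0.0514 -0.0897  0.1174]]
bar end,near [[ 0.0004 -0.1232 -0.019 ]
 [ 0.0002 -0.0374 -0.019 ]]
plate edges [[-0.0553 -0.116   0.2895]
 [ 0.0917 -0.1176  0.2894]
 [ 0.1083  0.1072  0.2895]]
[140 114 117 121 127 122 127 123 123 120 130 179 212 233 234 233 222 198
 175 157 160 157 156 151 152 150] [241 240 239 241 239 238 240 240 241 237 236 198 129 104 106 104 111 103
  99  94]
[132 106 120 123 125 122 125 127 124 122 166 215 237 241 246 244 237 221
 195 171 166 161 168 165 165 162] [240 240 240 241 240 242 241 241 240 234 223 187 126 105 106 109 109 101
 100 100]
[148 114 111 122 118 127 126 128 121 121 120 142 171 193 204 195 181 163
 140 140 134 138 140 144 145 144] [171 172 165 172 169 167 167 170 179 166 142 127 109 107 106 104 111 103
  99 101]
```

The bar is within 1–2 mm of the trough centre, and the hook is 34 mm from the bar's end (35 ideal). Lowering.

```bash
python3 -m jog '[0.001,0,0.012,0,0,0,0.02,0,0,0,0.025,0,0,0,0.025,0,0,0,0.02,0,0,0,0.015,0,0,0,0.008,0,0,0,0.005,0,0,0,0,0,0,0,0,0]'
python3 -m jog '[0,0,0.005,0,0,0,0.005,0,0,0,0.005,0,0,0,0.004,0,0,0,0.003,0,0,0,0.002,0,0,0,0,0,0,0,0,0]'
```

```text
clock: 13.78
tcp_pos: [0.528, 0.1716, 0.1723]
orientation: [[0.99, 0.138, 0.002], [0.138, -0.99, 0.0], [0.002, -0.0, -1.0]]
wrist_force: [0.3, -0.5, -6.2]
grip_width: 0.011
clock: 14.78
tcp_pos: [0.5275, 0.1715, 0.1477]
orientation: [[0.99, 0.138, 0.0], [0.138, -0.99, 0.0], [0.0, -0.0, -1.0]]
wrist_force: [0.7, -0.0, -6.2]
grip_width: 0.0111
```

```bash
python3 -m jog '[0,0,0.002,0,0,0,0.002,0,0,0,0.0015,0,0,0,0.001,0,0,0,0,0,0,0,0,0,0,0,0,0]'
python3 - <<'E'
from h import *
w=ctrl.capture("wrist")[:,:,::-1]; s=ctrl.capture("side")[:,:,::-1]
cv2.imwrite("pics/m4.png",np.hstack([cv2.resize(w,(400,300)),cv2.resize(s[200:350,110:310],(400,300),interpolation=cv2.INTER_CUBIC)]))
E
```

```text
clock: 15.65
tcp_pos: [0.5274, 0.1715, 0.1412]
orientation: [[0.99, 0.138, 0.0], [0.138, -0.99, 0.0], [0.0, -0.0, -1.0]]
wrist_force: [-1.2, -0.5, -4.4]
grip_width: 0.0111
```

View pics/m4.png

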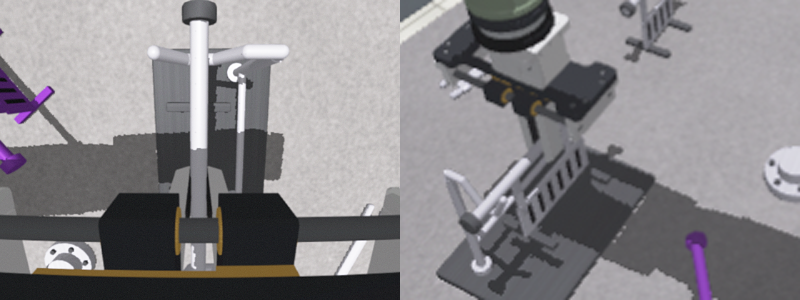

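The bar lies in the left hook's trough, centred. The load is dropping (6.2→4.4 N), so contact has started. Continuing in small steps.

```bash
python3 -m jog '[0,0,0.001,0,0,0,0.001,0,0,0,0,0,0,0,0,0]'; python3 -m jog '[0,0,0.001,0,0,0,0.001,0,0,0,0,0,0,0,0,0]'
```

```text
clock: 16.25
tcp_pos: [0.5275, 0.1715, 0.1408]
orientation: [[0.99, 0.138, 0.001], [0.138, -0.99, -0.0], [0.001, 0.0, -1.0]]
wrist_force: [-5.4, -1.4, 5.4]
grip_width: 0.011
clock: 16.75
tcp_pos: [0.5276, 0.1715, 0.1406]
orientation: [[0.99, 0.138, 0.001], [0.138, -0.99, -0.0], [0.001, 0.0, -1.0]]
wrist_force: [-8.0, -2.3, 13.8]
grip_width: 0.0116
```

It's firmly seated, with a small sideways push toward −x from the trough wall. I'll ease that by 2 mm and settle lightly.

```bash
python3 -m jog '[-0.001,0,-0.001,0,-0.001,0,0,0,0,0,0,0,0,0,0,0]'; python3 -c "
from h import *
s=ctrl.get_state();print(s['moment'],s['wrist_force'])"
```

```text
clock: 17.25
tcp_pos: [0.5275, 0.1715, 0.1408]
orientation: [[0.99, 0.138, 0.005], [0.138, -0.99, 0.001], [0.005, 0.0, -1.0]]
wrist_force: [-3.0, 0.0, 7.1]
grip_width: 0.011
[-0.0586  0.2988  0.0024] [-2.995   0.0457  7.136 ]
```

The moment about x is small (0.06 N·m), so both hooks carry similar load. Releasing in place.

```bash
python3 -m jog '[0,0,0,0,0,0,0,0,0,0,0,0,0,0,0,0,0,0,0,0,0,0,0,0,0,0,0,0,0,0,0,0,0,0,0,0,0,0,0,0,0,0,0,0]' 1
python3 - <<'E'
from h import *
w=ctrl.capture("wrist")[:,:,::-1]; s=ctrl.capture("side")[:,:,::-1]
cv2.imwrite("pics/m5.png",np.hstack([cv2.resize(w,(400,300)),cv2.resize(s[200:350,110:310],(400,300),interpolation=cv2.INTER_CUBIC)]))
E
```

```text
clock: 18.62
tcp_pos: [0.5253, 0.1712, 0.138]
orientation: [[0.99, 0.138, 0.0], [0.138, -0.99, 0.0], [0.0, -0.0, -1.0]]
wrist_force: [-0.8, -0.0, -0.2]
grip_width: 0.0941
```

View pics/m5.png

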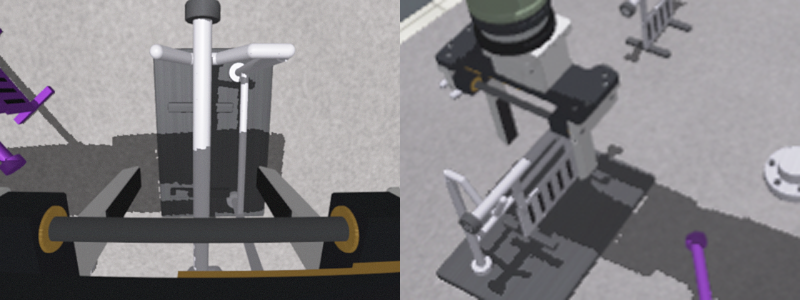

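The fingers are clear on both sides and the bar hangs in the stand. Retreating upward and taking the final views.

```bash
python3 -m jog '[0,0,-0.01,0,0,0,-0.02,0,0,0,-0.03,0,0,0,-0.04,0,0,0,-0.04,0,0,0,-0.03,0,0,0,-0.02,0,0,0,-0.01,0,0,0,0,0]'
python3 -m jog '[0,0.03,0,0,0,0.05,0,0,0,0.055,0,0,0,0.055,0,0,0,0.055,0,0,0,0.04,0,0,0,0.03,0,0,0,0,0,0,0,0,0,0]'
python3 - <<'E'
from h import *
t=ctrl.capture("top")[:,:,::-1]; s=ctrl.capture("side")[:,:,::-1]
R=lambda a:cv2.resize(a,(400,300),interpolation=cv2.INTER_CUBIC)
cv2.imwrite("pics/m6.png",np.vstack([np.hstack([R(t[150:225,130:230]),R(s[225:345,120:280])]),np.hstack([R(t),R(s)])]))
E
```

```text
clock: 19.85
tcp_pos: [0.5256, 0.1713, 0.3388]
orientation: [[0.99, 0.138, 0.002], [0.138, -0.99, 0.0], [0.002, -0.0, -1.0]]
wrist_force: [-0.5, -0.1, -1.0]
grip_width: 0.0941
clock: 20.98
tcp_pos: [0.5682, -0.14, 0.3369]
orientation: [[0.99, 0.138, -0.002], [0.138, -0.99, 0.001], [-0.002, -0.002, -1.0]]
wrist_force: [0.0, -0.1, -0.4]
grip_width: 0.0943
```

View pics/m6.png

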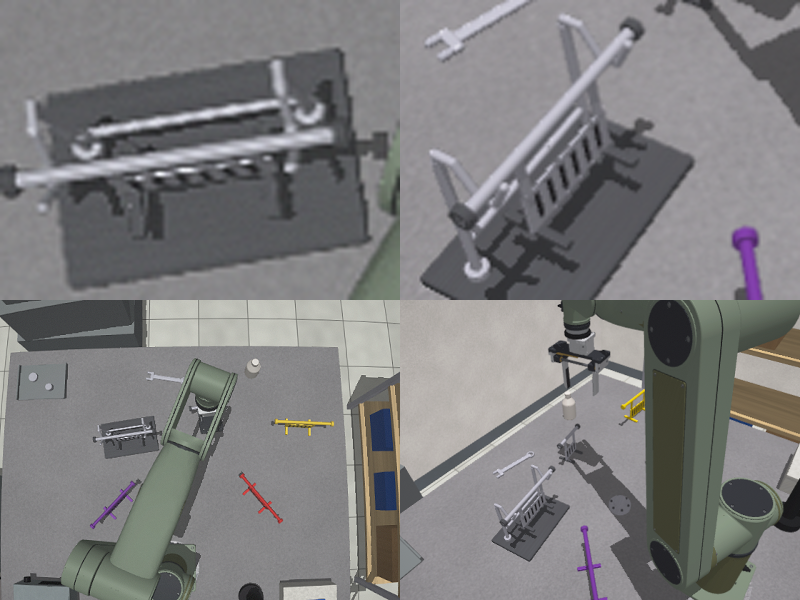

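The final views show the bar lying in both troughs, level and parallel to the cross rod, with the panel upright between the hooks. The narrow shield is still at its original spot (side view) and the arm is clear.

```bash
python3 -c "
from cell import ctrl
print(ctrl.hand_in(),ctrl.get_state()['clock'])"
```

```text
the job is handed in; nothing more can be done
the job is handed in; nothing more can be done
```

The wide grey shield now hangs from both hooks, and I handed the job in at about 21 s of the 48 s; no verdict is reported. I took it by the middle of its bar and lowered it until the hooks carried it. The wrist load went from 6 N hanging to 7–14 N pressing down before I let go and backed away.

**Final checks:**
- **Seating:** the last pictures show the bar down in both troughs, level and parallel to the stand, with the panel upright between the hooks.
- **Load on both hooks:** I judged this only from the small wrist moment (about 0.06 N·m) before release and from the pictures; it was not measured afterwards.
- **Narrow shield:** it stands where it was by eye in the side view; I did not measure it again.

**What went wrong or disagreed:**
- **First grasp failed:** I lifted before the fingers had shut. The shield stayed standing, and I re-measured it within 1 mm before the second grasp, which held at 11 mm.
- **Heights:** triangulated heights came out 6–13 mm below the given sizes, so I used the given heights.
- **Sideways offset:** before lowering, the wrist camera showed the bar 1 mm off centre along its length. The final top view suggests about 9 mm, still inside the allowed 30 mm either way.

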